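Wedge the mould tight in the casting frame

TASK

Get the casting frame ready for a pour: slide the orange thumb wedge firmly along its ramp until it jams, so that the aluminium bar is driven up tight against the blue-and-white mould and holds it clamped against the back stop. Leave the mould lying flat in the frame, and let go of the wedge.

Things in the scene. Friction and masses are not known exactly. Their poses are not given: they have to be found in the camera images.
- wedge (a joint): travel of the captive orange thumb wedge along its straight track, in m: starts at 0 to 0.015, grows as it goes in, track ends at 0.075. It meets the bar at 0.017 to 0.038, pushes it, and jams on the mould near 0.055 to 0.060; more push only tightens it. Drag 2 N, 5 to 7 N with bar and mould moving; push to about 13 N at the jam for a firm hold. It stays where left and cannot lift or turn.
- wedge_thumb (a point): centre of the grip on the wedge's upright fin, 72 mm above the table; fin 16 mm (x) by 26 mm (y), its top 18 mm above this point. Moves with the wedge. y axis: level, the way the wedge must slide (thin end first); x: across, from guide rail to bar and mould; z up. The rest of the frame tops out 25 mm below this point, so grip any faces or push from behind. Wedge 100 mm long, slope 1:5.
- bar: loose aluminium bar, 110 mm (y) long, 28 mm high, 18 to 40 mm thick, lying in the frame between two dark end cheeks so that it slides only across (x); sloped face to the wedge, flat face to the mould. Origin: middle of the flat face at its underside, 12 mm above the table; x points from wedge to mould, z up. Starts 0.5 to 7 mm short of the mould. 0.25 kg.
- mould: two-part casting mould, a block 73 mm (x) by 90 mm (y) by 32 mm high, white below, blue above with two dark pour holes; lies loose in the frame between the bar and the dark back stop, 1 to 3 mm from the stop. Origin: centre of its underside, 12 mm above the table; x points to the stop, z up. 0.2 to 0.3 kg.
Things that resemble listed ones, but are neither listed nor needed, are in the scene too. Of the things shaped like the bar, the aluminium one is meant. What is shaped like the mould but turquoise is not meant.

How it is judged:
At the end, for the whole second after the job is handed in: The wedge is in by more than 45 mm on its track, the bar presses on the mould with more than 5 N by itself (jammed), and the mould and bar lie flat in the frame (within 5 degrees) and at rest (value of joint wedge above 0.045 m and contact force between bar and mould above 5 N and angle between each of mould, bar's own z axis and vertical below 0.09 rad and linear speed of mould below 0.01 m/s); the robot touches nothing.
It also fails if it takes over 29 s, if anything falls off the work surface, if the arm or the gripper's body presses on something with over 40 N, if the wrist force passes 120 N, or if a joint passes its speed limit or range.

ROBOT

A 6-joint arm with a two-finger parallel gripper is mounted at the origin on the work surface. World frame = base frame: x ahead of the robot, y to its left, z up, the work surface at z = 0. Lengths are in m, angles in rad, forces in N, time in s.
With the tool pointing down it reaches from about 0.3 to 0.875 m from the base axis. Payload 6.4 kg.
Tool frame: the origin (TCP) lies at the very end of the fingers, on their centre line; the grasp point (between the pads) lies 19 mm behind it; z points along the fingers, y is the line along which they close (so a half turn about z gives the same grasp; the last joint's range is limited). The gripper opens to 85 mm and grips with 20 to 120 N. Pads are 22 mm wide; open, the fingers measure 114 mm over their backs; the gripper's body (76 mm by 85 mm) begins 54 mm behind the grasp point. The pads swing forward as they close: fully open they stand 13 mm farther back than shut.
Start: joints at [-1.363, 0.181, 1.607, -0, 1.354, -0.206], TCP at [0.231, -0.526, 0.231] pointing down, gripper open.
Joint ranges: [-2.99, 2.99], [-0.89, 2.07], [0.3, 2.58], [-1.14, 4.28], [0, 2.63], [-3.12, 3.12]. Speed limits (rad/s): [2.57, 2.57, 3.01, 3.14, 3.14, 3.14].

INTERFACE

Orientations are given as a unit quaternion [w, x, y, z].
In Python, from bench import ctrl gives the robot as it stands.
- The arm moves only by the tool jog_arm, never from a script. Its argument "series" is a list that holds one entry, the list of rows, each a list of 7 numbers: the shift along the tool's x, y, z in mm, then the turn, a rotation vector about the tool's x, y, z in rad, then the finger opening in mm, from 0 to 85.4. In form: [[[tx, ty, tz, rx, ry, rz, gripper], ...]]. A call has exactly 10 rows; each row shifts and turns the commanded pose from where the row before left it, along the tool's axes as they then stand; what a row does not reach is not made up. A row lasts 1/10 s, in which the tool goes at most 50 mm and 8.59 degrees, less where a joint would pass 70% of its speed; a pose out of reach is approached as far as the arm can. A call with a gripper value outside its range is refused whole. The fingers move at their own pace and stop on an object; the grip force is fixed at half the most. Time passes only in rows, so rows that do not move let the fingers close, or fill a call up. It gives the time, the measured TCP pose, the force, the opening and the grip force at its end, in the units of the state.
- ctrl.get_obs(): the state, without advancing time (a new reading comes with each control period).
- ctrl.camera(name): name is "scene" or "side" or "wrist"; returns a dict with "frame" (420x560x3 uint8, blue, green, red), "z_map" (420x560 float32, m along the optical axis (not along the pixel's ray), 0 where there is no reading), "fx", "fy", "cx", "cy" (pixels), "xyz" and "rotation" of the camera in the world. Camera axes: x right, y down, z forward; pixel columns grow to the right and rows downward; lengths in m; the calibration is good to about 2 mm. A picture is of the moment at which its call begins.
- ctrl.hand_in(): hands the job in; it is judged then, once.
The state is a dict: "time_s": time; "q": joint angles; "dq": joint speeds; "joint_efforts": joint torques, N m; "eef_pos": TCP position; "eef_rot": TCP orientation; "wrist_force": force on the tool from outside, world axes, zero at the start; "torque": the same for the moment, N m; "opening": opening from 0.0 (shut) to 1.0 (fully open); "grasp_force": force on a finger pad.
Only numpy, scipy, OpenCV 4.12 (cv2) and the standard library are available. Lean on these libraries where they do the work, as an engineer would, in place of code of your own. Each camera call takes 0.05 s, during which the arm holds its last target. There are 200 camera calls.

## Working session

There is one attempt and no reset: what is moved stays moved. The work goes in short steps, Python scripts to look and compute and a tool call to move; the robot and the scene stay as the last step left them, time stands still between calls to the robot, and variables do not carry over. Pictures are saved under pics/ and viewed, at most 10 in all, crops included, and the job is handed in when it is done.

Besides the shell and the picture viewer there is one more tool, called after "Call:" as a command line: name --argument value ..., lists and objects as JSON in quotes. jog_arm: Moves the arm, as the interface text tells. Its arguments: {"type":"object","properties":{"series":{"type":"array"}},"required":["series"]}

```bash
mkdir -p pics; cat > h.py <<'E'
import numpy as np, cv2
from bench import ctrl
def shot(n,f):
    c=ctrl.camera(n); cv2.imwrite('pics/'+f+'.png',c['frame']); np.savez('pics/'+f+'.npz',**{k:np.array(v) for k,v in c.items()}); return c
def cloud(c):
    z=np.array(c['z_map']); v,u=np.mgrid[:z.shape[0],:z.shape[1]]
    p=np.stack([(u-c['cx'])/c['fx']*z,(v-c['cy'])/c['fy']*z,z],-1)
    R=np.array(c['rotation'])
    if R.shape!=(3,3):
        from scipy.spatial.transform import Rotation as Ro
        R=Ro.from_quat(np.roll(R,-1)).as_matrix()
    w=p@R.T+np.array(c['xyz']); w[z==0]=np.nan; return w
E
python3 - <<'E'
from h import *
a=shot('scene','a');b=shot('side','b')
cv2.imwrite('pics/ab.png',cv2.resize(np.hstack([a['frame'],b['frame']]),(800,300)))
for c in(a,b):
    w=cloud(c);hsv=cv2.cvtColor(c['frame'],cv2.COLOR_BGR2HSV)
    m=cv2.inRange(hsv,(5,140,90),(22,255,255))
    n,l,s,ce=cv2.connectedComponentsWithStats(m)
    for i in range(1,n):
        if s[i,4]>40: print(s[i],np.nanmedian(w[l==i],0),np.nanmax(w[l==i],0))
print(a['xyz'],a['rotation'],ctrl.get_obs())
E
```

```text
[ 218  254   39   70 1250] [ 0.55387855 -0.12907409  0.03736939] [ 0.57678456 -0.04409234  0.09327208]
[364 399  22  21 284] [ 0.78750822 -0.10335579  0.01843303] [ 0.7964359  -0.08873299  0.02160642]
[ 89   4  14  17 173] [ 0.01150978  1.44534975 -0.08297232] [ 0.03903729  1.54086697 -0.07886688]
[ 300  276   60   65 1306] [ 0.55121274 -0.13103214  0.03719266] [ 0.58248669 -0.04095356  0.09253342]
[509 370   9  22  78] [ 0.68810778 -0.26383438  0.10090567] [ 0.692692   -0.25788252  0.10980155]
[ 0.87248266 -0.37029518  0.68729795] [-0.33185235  0.86405866  0.35420132 -0.13348438] {'time_s': 0.1, 'q': array([-1.36333949e+00,  1.81465118e-01,  1.60790555e+00,  2.12390530e-05,
        1.35382961e+00, -2.06291279e-01]), 'dq': array([-0.00270196, -0.00174026, -0.00332212,  0.0005097 , -0.0006516 ,
       -0.0005281 ]), 'joint_efforts': array([ 1.10627800e-04, -4.45880914e+01, -3.52238488e+01, -3.37148604e-04,
        4.25034217e-03, -5.34832594e-06]), 'eef_pos': array([ 0.2310963 , -0.52596728,  0.23047636]), 'eef_rot': array([-8.03820056e-04,  9.78677924e-01,  2.05399306e-01,  9.90026251e-06]), 'wrist_force': array([-0.38946545, -0.83263584,  0.14126376]), 'torque': array([ 0.03680039, -0.05903026, -0.00046267]), 'grasp_force': 0.0, 'opening': 0.99788238753977}
```

View pics/a.png

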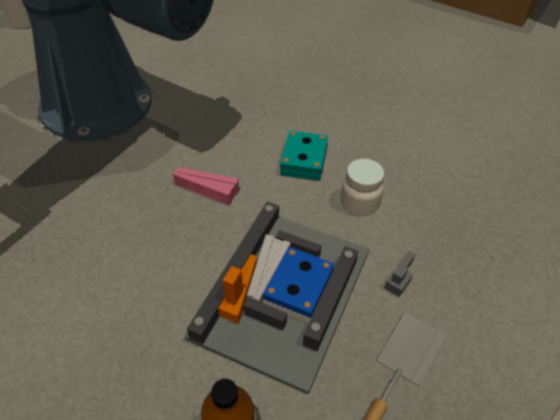

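View pics/b.png

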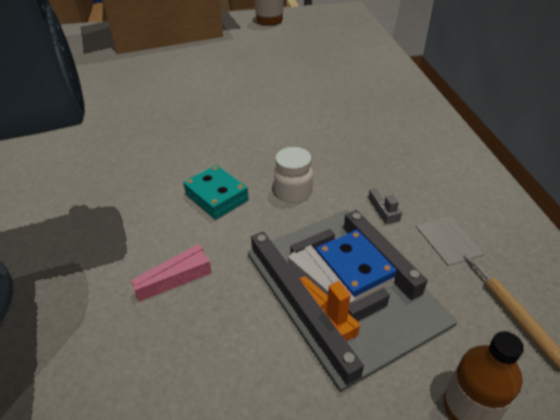

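The orange fin is at scene (234,280) and side (338,302). The wedge's thin end points toward the upper right in the scene view, and a bottle stands behind it at (228,405).

```bash
python3 - <<'E'
from h import *
from scipy.spatial.transform import Rotation as Ro
P=[];F=[]
for f in 'ab':
    c=dict(np.load(f'pics/{f}.npz'));w=cloud(c);hsv=cv2.cvtColor(c['frame'],cv2.COLOR_BGR2HSV)
    m=cv2.inRange(hsv,(5,140,60),(22,255,255))>0
    m&=(abs(w[...,0]-.55)<.08)&(abs(w[...,1]+.12)<.1)
    t=w[m&(w[...,2]>.058)];t=t[t[:,2]<.095]
    top=t[t[:,2]>.084]
    print(f,'fin',len(t),t.min(0),t.max(0),'top',len(top),np.median(top,0),cv2.minAreaRect((top[:,:2]*1000).astype(np.float32)))
    print(' all fin rect',cv2.minAreaRect((t[:,:2]*1000).astype(np.float32)))
    b=w[m&(w[...,2]<.05)];print(' base rect',cv2.minAreaRect((b[:,:2]*1000).astype(np.float32)),b[:,2].max())
    bl=cv2.inRange(hsv,(105,150,80),(125,255,255))>0
    q=w[bl&(w[...,2]>.03)&(w[...,2]<.06)];q=q[abs(q[:,0]-.6)<.15]
    print(' blue rect',cv2.minAreaRect((q[:,:2]*1000).astype(np.float32)),np.median(q,0))
    if f=='a':
        for u,v in[(197,325),(270,210),(316,330),(349,256),(252,262),(224,390),(228,405)]: print((u,v),w[v,u])
o=ctrl.get_obs();print(Ro.from_quat(np.roll(o['eef_rot'],-1)).as_matrix().round(3))
E
```

```text
a fin 442 [ 0.54098775 -0.13794773  0.05810466] [ 0.56300994 -0.10817042  0.09327208] top 243 [ 0.55308864 -0.12493151  0.09049674] ((552.1582641601562, -123.65040588378906), (17.073108673095703, 26.471275329589844), 21.261837005615234)
 all fin rect ((551.9404296875, -123.2265625), (17.065025329589844, 27.563289642333984), 20.884061813354492)
 base rect ((538.4680786132812, -102.40560913085938), (78.3956298828125, 102.89111328125), 62.93453598022461) 0.0495059738934831
 blue rect ((598.841064453125, -40.79981231689453), (72.48311614990234, 93.05231475830078), 19.82606315612793) [ 0.6008255  -0.04372923  0.04450318]
(197, 325) [ 0.55135529 -0.19014792  0.0410749 ]
(270, 210) [0.47915395 0.02004529 0.04347837]
(316, 330) [ 0.67172559 -0.08767964  0.04902448]
(349, 256) [0.62637556 0.03583843 0.04779976]
(252, 262) [ 0.52734378 -0.06579642  0.03650188]
(224, 390) [ 0.67811779 -0.2462953   0.14015762]
(228, 405) [ 0.69055837 -0.25248255  0.13388476]
b fin 554 [ 0.54082247 -0.13754534  0.05816444] [ 0.56303028 -0.11098174  0.09253342] top 274 [ 0.55109331 -0.12563047  0.09055841] ((552.0792846679688, -123.87161254882812), (15.840527534484863, 24.972944259643555), 19.847211837768555)
 all fin rect ((551.654541015625, -123.09856414794922), (15.896677017211914, 27.08702850341797), 21.033193588256836)
 base rect ((558.7183837890625, -91.23592376708984), (59.104244232177734, 119.1791000366211), 20.369613647460938) 0.04994741017683835
 blue rect ((599.9446411132812, -37.07676696777344), (77.0520248413086, 96.56443786621094), 20.114660263061523) [ 0.59892252 -0.04454154  0.04449576]
[[ 0.916  0.402 -0.   ]
 [ 0.402 -0.916  0.002]
 [ 0.    -0.002 -1.   ]]
```

Call:
jog_arm --series '[[[45,-20,0,0,0,0,0],[45,-20,0,0,0,0,0],[45,-20,0,0,0,0,0],[45,-20,0,0,0,0,0],[45,-20,0,0,0,0,0],[45,-20,0,0,0,0,0],[45,-20,0,0,0,0,0],[45,-20,0,0,0,0,0],[45,-20,0,0,0,0,0],[45,-20,0,0,0,0,0]]]'

```text
time_s: 1.1
eef_pos: [0.5637, -0.1605, 0.231]
eef_rot: [-0.0, 0.979, 0.205, -0.0]
wrist_force: [-0.1, -0.6, 0.5]
opening: 0.0
grasp_force: 0.0
```

Call:
jog_arm --series '[[[0,0,0,0,0,-0.145,0],[0,0,0,0,0,-0.145,0],[0,0,0,0,0,-0.145,0],[0,0,0,0,0,-0.145,0],[0,0,0,0,0,-0.145,0],[0,0,0,0,0,-0.145,0],[0,0,0,0,0,-0.145,0],[0,0,0,0,0,-0.145,0],[0,0,0,0,0,-0.145,0],[0,0,0,0,0,-0.056,0]]]'

```text
time_s: 2.1
eef_pos: [0.5625, -0.1623, 0.2307]
eef_rot: [-0.001, 0.63, 0.777, -0.0]
wrist_force: [-1.0, -0.8, -0.2]
opening: 0.005
grasp_force: 0.0
```

```bash
cat > d.py <<'E'
from h import *
from scipy.spatial.transform import Rotation as Ro
o=ctrl.get_obs();R=Ro.from_quat(np.roll(o['eef_rot'],-1)).as_matrix()
a=np.radians(20);d=np.array([-np.sin(a),np.cos(a),0])
t=np.array([.552,-.1237,.057])-.036*d
print(o['time_s'],o['eef_pos'],R.round(3).tolist(),'tool delta mm',R.T@(t-o['eef_pos'])*1000,'yaw deg',np.degrees(np.arctan2(R[1,0],R[0,0])),'F',o['wrist_force'],'along',o['wrist_force']@d,o['opening'])
E
python3 d.py
```

```text
2.1 [ 0.56250575 -0.16226155  0.23071411] [[-0.207, 0.978, -0.001], [0.978, 0.207, 0.001], [0.001, -0.001, -1.0]] tool delta mm [  4.13328104   2.89773858 173.71463329] yaw deg 101.9651776558633 F [-0.99933475 -0.77212626 -0.16923404] along -0.38376872998750433 0.004530470737050445
```

Call:
jog_arm --series '[[[0,3,0,0,0,-0.14,0],[0,0,30,0,0,0,0],[0,0,30,0,0,0,0],[0,0,30,0,0,0,0],[0,0,30,0,0,0,0],[0,0,25,0,0,0,0],[0,0,15,0,0,0,0],[0,0,10,0,0,0,0],[0,0,4,0,0,0,0],[0,0,0,0,0,0,0]]]'

```text
time_s: 3.1
eef_pos: [0.566, -0.1619, 0.0575]
eef_rot: [0.0, 0.576, 0.818, 0.0]
wrist_force: [-0.0, -0.9, -0.0]
opening: -0.002
grasp_force: 0.0
```

```bash
python3 d.py; python3 - <<'E'
from h import *
c=shot('side','c'); cv2.imwrite('pics/c1.png',cv2.resize(c['frame'][180:390,230:510],(800,600)))
E
```

```text
3.1 [ 0.56603039 -0.1619421   0.0575339 ] [[-0.337, 0.941, 0.0], [0.941, 0.337, -0.0], [-0.0, 0.0, -1.0]] tool delta mm [ 4.73406086 -0.12869674  0.5325199 ] yaw deg 109.7111603046097 F [-0.01587032 -0.88505588 -0.03946636] along -0.8262525099090868 -0.002160386357237094
```

View pics/c1.png

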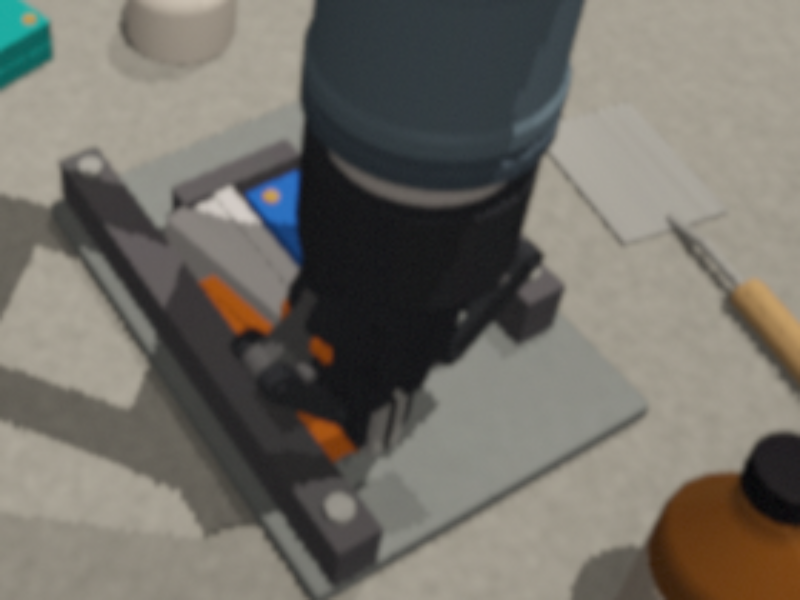

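The crop shows the closed fingers around (390,420), behind the fin and in line with it, clear of the rails and bottle.

Call:
jog_arm --series '[[[5,0,0,0,0,0,0],[5,0,0,0,0,0,0],[5,0,0,0,0,0,0],[5,0,0,0,0,0,0],[5,0,0,0,0,0,0],[5,0,0,0,0,0,0],[5,0,0,0,0,0,0],[5,0,0,0,0,0,0],[5,0,0,0,0,0,0],[4,0,0,0,0,0,0]]]'

```text
time_s: 4.15
eef_pos: [0.5493, -0.1154, 0.0575]
eef_rot: [0.0, 0.576, 0.818, 0.0]
wrist_force: [1.1, -3.3, 2.4]
opening: 0.001
grasp_force: 1.8
```

```bash
python3 d.py
```

```text
4.15 [ 0.5492833  -0.11541012  0.05746485] [[-0.337, 0.941, 0.0], [0.941, 0.337, -0.0], [-0.0, 0.0, -1.0]] tool delta mm [-44.7197766   -0.06046259   0.48207918] yaw deg 109.71539916079247 F [ 1.14860532 -3.27667894  2.38149517] along -3.471917172876996 0.0005459328659133091
```

Call:
jog_arm --series '[[[1,0,0,0,0,0,0],[1,0,0,0,0,0,0],[1,0,0,0,0,0,0],[1,0,0,0,0,0,0],[1,0,0,0,0,0,0],[1,0,0,0,0,0,0],[1,0,0,0,0,0,0],[1,0,0,0,0,0,0],[0,0,0,0,0,0,0],[0,0,0,0,0,0,0]]]'

```text
time_s: 5.15
eef_pos: [0.5466, -0.1081, 0.0573]
eef_rot: [-0.0, 0.576, 0.818, 0.0]
wrist_force: [1.1, -3.7, 3.0]
opening: -0.0
grasp_force: 1.8
```

Call:
jog_arm --series '[[[1,0,0,0,0,0,0],[1,0,0,0,0,0,0],[1,0,0,0,0,0,0],[1,0,0,0,0,0,0],[1,0,0,0,0,0,0],[1,0,0,0,0,0,0],[1,0,0,0,0,0,0],[0,0,0,0,0,0,0],[0,0,0,0,0,0,0],[0,0,0,0,0,0,0]]]'

```text
time_s: 6.15
eef_pos: [0.5446, -0.1028, 0.0574]
eef_rot: [0.001, 0.576, 0.818, -0.001]
wrist_force: [2.2, -8.0, 0.4]
opening: 0.001
grasp_force: 4.5
```

Call:
jog_arm --series '[[[1,0,0,0,0,0,0],[0,0,0,0,0,0,0],[1,0,0,0,0,0,0],[0,0,0,0,0,0,0],[1,0,0,0,0,0,0],[0,0,0,0,0,0,0],[0,0,0,0,0,0,0],[0,0,0,0,0,0,0],[0,0,0,0,0,0,0],[0,0,0,0,0,0,0]]]'

```text
time_s: 7.15
eef_pos: [0.5443, -0.1023, 0.0576]
eef_rot: [0.003, 0.576, 0.818, -0.001]
wrist_force: [3.8, -17.8, -3.5]
opening: -0.002
grasp_force: 9.1
```

Call:
jog_arm --series '[[[1,0,0,0,0,0,0],[0,0,0,0,0,0,0],[1,0,0,0,0,0,0],[0,0,0,0,0,0,0],[0,0,0,0,0,0,0],[0,0,0,0,0,0,0],[0,0,0,0,0,0,0],[0,0,0,0,0,0,0],[0,0,0,0,0,0,0],[0,0,0,0,0,0,0]]]'

```text
time_s: 8.15
eef_pos: [0.5441, -0.102, 0.0577]
eef_rot: [0.004, 0.576, 0.818, -0.002]
wrist_force: [5.0, -23.9, -6.7]
opening: -0.002
grasp_force: 12.1
```

Call:
jog_arm --series '[[[-5,0,0,0,0,0,0],[-10,0,0,0,0,0,0],[-10,0,0,0,0,0,0],[-10,0,0,0,0,0,0],[0,0,-30,0,0,0,0],[0,0,-40,0,0,0,0],[0,0,-40,0,0,0,0],[-45,0,-20,0,0,0,0],[-45,0,0,0,0,0,0],[-45,0,0,0,0,0,0]]]'

```text
time_s: 9.15
eef_pos: [0.6009, -0.2584, 0.1889]
eef_rot: [0.001, 0.575, 0.818, 0.0]
wrist_force: [0.2, 0.9, 0.4]
opening: -0.003
grasp_force: 0.0
```

```bash
python3 - <<'E'
from h import *
a=shot('scene','e');c=shot('side','f')
cv2.imwrite('pics/ef.png',np.hstack([cv2.resize(x['frame'][y:y+180,u:u+180],(400,400)) for x,u,y in((a,190,200),(c,245,210))]))
for c in (a,c):
    w=cloud(c);hsv=cv2.cvtColor(c['frame'],cv2.COLOR_BGR2HSV)
    m=(cv2.inRange(hsv,(5,140,60),(22,255,255))>0)&(abs(w[...,0]-.55)<.08)&(abs(w[...,1]+.1)<.11)&(w[...,2]>.084)&(w[...,2]<.095)
    print(cv2.minAreaRect((w[m][:,:2]*1000).astype(np.float32)))
    q=w[(cv2.inRange(hsv,(105,150,80),(125,255,255))>0)&(w[...,2]>.04)&(w[...,2]<.05)]
    A=np.c_[q[:,:2],np.ones(len(q))];print('tilt',np.linalg.lstsq(A,q[:,2],rcond=None)[0])
E
```

```text
((536.4608764648438, -81.00234985351562), (16.05265235900879, 26.462312698364258), 21.534273147583008)
tilt [-0.00186567  0.00130097  0.04569731]
((536.04296875, -81.58401489257812), (14.841731071472168, 24.868013381958008), 19.996662139892578)
tilt [-0.00131383  0.00460907  0.04546987]
```

View pics/ef.png

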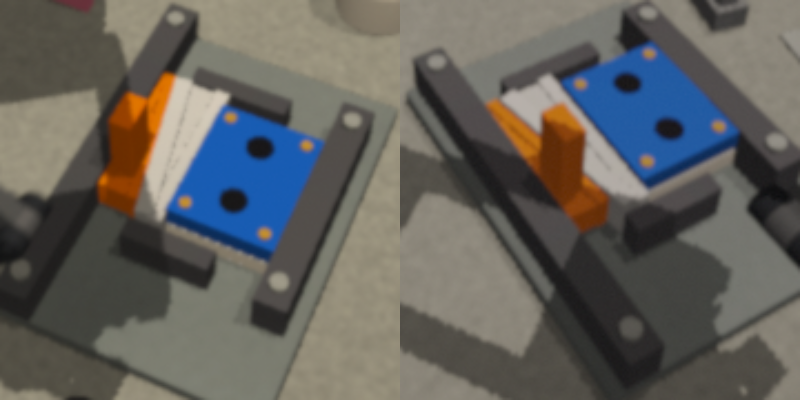

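The picture shows the wedge fully alongside the bar (fin at 130,130 left and 563,150 right). The bar is against the mould with no gap, the mould is flat against the stop, and the gripper is clear. The wedge moved about 45 mm and jammed at 24 N.

```bash
python3 -c "
from bench import ctrl
print(ctrl.get_obs()['dq'].round(3)); print(ctrl.hand_in())"
```

```text
[ 0.052 -0.041  0.084  0.032  0.024  0.038]
the job is handed in; nothing more can be done
None
```

The wedge was pushed about 45 mm until it jammed at about 24 N, with the bar tight on the mould, the mould flat against the back stop and the gripper clear; the job is handed in, but no verdict came back and I did not measure the clamp force itself.

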